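# Roll the pipe stub into the V-cradle and butt it against the stop

### The arm

A 6-joint arm with a two-finger parallel gripper is mounted at the origin on the work surface. World frame = base frame: x ahead of the robot, y to its left, z up, the work surface at z = 0. Lengths are in m, angles in rad, forces in N, time in s.
With the tool pointing down it reaches from about 0.25 to 0.775 m from the base axis. Payload 4 kg.
Tool frame: the origin (TCP) lies midway between the tips of the shut fingers; the grasp point (between the pads) lies 19 mm behind it; z points along the fingers, y is the direction in which the jaws open and shut (so a half turn about z gives the same grasp; the last joint's range is limited). The gripper opens to 85 mm and grips with 20 to 120 N. Pads are 22 mm wide; open, the fingers measure 114 mm over their backs; the gripper's body (76 mm by 85 mm) begins 54 mm behind the grasp point. The pads swing forward as they close: fully open they stand 13 mm farther back than shut.
Start: joints at [1.025, 0.087, 1.371, -0, 1.684, -0.103], TCP at [0.236, 0.497, 0.231] pointing down, gripper open.
Joint ranges: [-3.1, 3.1], [-0.76, 2.03], [0.27, 2.55], [-1.08, 4.22], [0.17, 2.65], [-2.57, 2.57]. Speed limits (rad/s): [2.79, 2.79, 3.14, 3.14, 3.14, 3.14].

### API

Orientations are given as a rotation vector (axis times angle).
In Python, from cell import r gives the robot as it stands.
- The arm moves only by the shell command python3 -m pendant 'ROWS' [FORCE]. ROWS is JSON, a list that holds one entry, the list of rows, each a list of 7 numbers: the shift along the tool's x, y, z in units of 0.05 m (1.0 is 0.05 m), then the turn, a rotation vector about the tool's x, y, z in units of 4 degrees (1.0 is 4 degrees), then the closure, from 0 (fully open) to 1 (shut). A call has 1 to 10 rows; each row shifts and turns the commanded pose from where the row before left it, along the tool's axes as they then stand; what a row does not reach is not made up. A row lasts 1/8 s, in which the tool goes at most 62.5 mm and 10.7 degrees, less where a joint would pass 70% of its speed; a pose out of reach is approached as far as the arm can. A call with a number of a shift or a turn outside -1 to 1 is refused whole. A call with a gripper value outside its range is refused whole. The fingers move at their own pace and stop on an object; FORCE is the grip in N (left out, the last holds). Time passes only in rows, so rows that do not move let the fingers close. It gives the time, the measured TCP pose, the force and the opening at its end, in the units of the state.
- r.get_state(): the state, without advancing time (a new reading comes with each control period).
- r.get_image(name): name is "scene" or "top" or "wrist"; returns (picture, depth): 480x640x3 uint8, red, green, blue; 480x640 float32, m along the optical axis (not along the pixel's ray), 0 where there is no reading.
- r.calibration(name): a dict with "camera_matrix" (3x3 intrinsics, pixels), "T" (4x4, takes a point from camera to world coordinates); the wrist camera has in their place "hand_eye" (4x4, takes a point from camera to tool coordinates, whose origin is the TCP and whose axes are the flange's). Camera axes: x right, y up, looking along -z (the intrinsics and any distortion apply to the point x, -y, -z); pixel columns grow to the right and rows downward; lengths in m; the calibration is good to about 2 mm. A picture is of the moment at which its call begins: read the wrist's pose just before it. calibration takes no time and is no camera call.
- r.sign_off(): hands the job in, once; it reports no verdict.
The state is a dict: "time_s": time; "joint_pos": joint angles; "joint_vel": joint speeds; "effort": joint torques, N m; "ee_pos": TCP position; "tcp_rot": TCP orientation; "wrist_force": force on the tool from outside, world axes, zero at the start; "moment": the same for the moment, N m; "finger_gap": finger opening in m.
Only numpy, scipy, OpenCV 4.12 (cv2) and the standard library are available. Lean on these libraries where they do the work, as an engineer would, in place of code of your own. Each camera call takes 0.05 s, during which the arm holds its last target. There are 200 camera calls.

### The job

Roll the thick stainless pipe stub along the bench by its side, over the ramp, until it drops into the V of the cradle. Then push its near end with the fingertips so that it slides along the V until its far end butts against the end stop, and leave it lying there. Do not pick the stub up, and leave everything else on the bench where it is.

Things in the scene. Friction and masses are not known exactly. Their poses are not given: they have to be found in the camera images.
- stub: the thick pipe stub to be rolled: plain polished (slippery) stainless tube lying on its side, 51 mm in diameter, 150 mm long, 0.25 to 0.5 kg. Origin at its centre, on its axis; x runs along the tube (y and z turn as it rolls). It lies left or right of the cradle, 17 to 23 cm from the V, roughly parallel to it, and rolls easily. Lying in the V its axis is 29 mm above the bench
- cradle: fixed V-cradle of folded sheet metal, 140 mm long along x (x from -80 to +60 mm), origin on the bench on the V's centre line. The V runs along x at y = 0: flanks 30 degrees from level, bottom at bench height, crests 12 mm high at y = +-21 mm, then a 3 mm flat and a 16 degree ramp down to the bench at y = +-66 mm, so that a tube rolls in from either side. +x is the far end, with the end stop
- stop_face (a point): middle of the face of the end stop, a dark upright plate 56 mm wide, 50 mm high, 8 mm thick, at the far end of the V; 60 mm from the cradle's origin along x, 25 mm above the bench. At the start the stub's far end is about 30 to 45 mm short of this along the V. With the stub home its centre is 75 mm before this face and its near end overhangs the near edge of the cradle by 10 mm
- thin_stub: the thinner pipe stub, 28 mm in diameter, 150 mm long, lying on the bench on the other side of the cradle; origin at its centre on its axis; x along the tube; to be left alone
- reducer: cone-shaped stainless reducer standing on the bench near the far left corner of the cradle, 64 mm wide, 66 mm high; origin at its underside; leave alone
- end_cap: domed stainless end cap lying on the bench near the far right corner of the cradle, 64 mm wide, 17 mm high; origin at its underside; leave alone
- clamp: pipe clamp ring lying flat at the near left, 76 mm wide, 16 mm high, with a wing nut on one side; origin at its underside; leave alone
- valve: butterfly valve lying flat at the near right, 80 mm wide, 30 mm high, with a black lever; origin at its underside; leave alone
- bottle: brown glass bottle standing at the left, 64 mm wide, 170 mm high; origin at its underside; leave alone
- wrench: wrench lying at the right, 190 mm long; leave alone
Not all that is in view belongs to the job. What is shaped like the stub but pink or red is not meant.

How it is judged:
On the way, in this order (a step that is already met when the one before it is completed fails the run):
1. the stub rolls along the bench towards the cradle (angular speed of stub above 0.3 rad/s and distance of stub from where it was at the start of the episode above 0.02 m and height (world z) of stub below 0.0285 m), for 0.1 s.
2. the stub lies in the V (y of stub in the frame of cradle between -0.005 and 0.005 m and height (world z) of stub below 0.0325 m and angle between the x axis of stub and the x axis of cradle, either way round below 0.06 rad), for 0.2 s.
3. its far end is against the stop (all of step 2 and x of stub in the frame of cradle above -0.0195 m), for 0.1 s.
At the end, for the whole second after the job is handed in: the thick stub lies at rest in the V (centred within 5 mm, in line within 0.06 rad, axis lower than 32.5 mm above the bench) with its far end within 4.5 mm of the stop, and every other thing is within 25 mm of where it was (all of step 3 and linear speed of stub below 0.01 m/s and distance of each of thin_stub, reducer, end_cap, clamp, valve, bottle, wrench from where it was at the start of the episode below 0.025 m); the robot touches nothing.
It fails at once if the stub is lifted off the open bench (more than 4 mm) or over the cradle (more than 6 mm above its crests) (height (world z) of stub above 0.044 m or (height (world z) of stub above 0.03 m and (y of stub in the frame of cradle above 0.08 m or y of stub in the frame of cradle below -0.08 m))).
It fails at once if another thing on the bench is shifted by more than 25 mm (distance of any of thin_stub, reducer, end_cap, clamp, valve, bottle, wrench from where it was at the start of the episode above 0.025 m).
It also fails if it takes over 58 s, if anything falls off the work surface, if the arm or the gripper's body presses on something with over 40 N, if the wrist force passes 120 N, or if a joint passes its speed limit or range.

## Working session

There is one attempt and no reset: what is moved stays moved. The work goes in short steps, Python scripts to look and compute and a shell command to move; the robot and the scene stay as the last step left them, time stands still between calls to the robot, and variables do not carry over. Pictures are saved under pics/ and viewed, on a budget of 10 in all, crops included, one or two more only if the job needs it, and the job is handed in when it is done.

```bash
ls; mkdir -p pics
cat > h.py <<'E'
import numpy as np, cv2
from cell import r
from scipy.spatial.transform import Rotation as R
def save(name,fn,crop=None,scale=1):
    im,d=r.get_image(name); np.save('pics/'+fn+'.npy',d); cv2.imwrite('pics/'+fn+'_raw.png',im[:,:,::-1])
    o=im[:,:,::-1]
    if crop: o=o[crop[1]:crop[3],crop[0]:crop[2]]
    if scale!=1: o=cv2.resize(o,None,fx=scale,fy=scale,interpolation=cv2.INTER_CUBIC)
    cv2.imwrite('pics/'+fn+'.png',o); return im,d
def ray(name,u,v):
    c=r.calibration(name);K=np.array(c['camera_matrix']);T=np.array(c['T'])
    p=cv2.undistortPoints(np.array([[[u,v]]],float),K,np.array(c['dist']) if 'dist' in c else None)[0,0]
    return T[:3,3],T[:3,:3]@np.array([p[0],-p[1],-1])
def onz(name,u,v,z):
    o,d=ray(name,u,v); return o+d*(z-o[2])/d[2]
def dep(name,D,u,v):
    o,d=ray(name,u,v); return o+d*D[int(v),int(u)]
E
python3 -c "
from h import *
save('top','top0');save('scene','sc0')
for n in('top','scene','wrist'):print(r.calibration(n))
s=r.get_state();print(s)"
```

```text
pics
{'camera_matrix': array([[453.12100104,   0.        , 319.12222588],
       [  0.        , 453.12100104, 245.4712088 ],
       [  0.        ,   0.        ,   1.        ]]), 'T': array([[-0.02745579,  0.99480443, -0.09803224,  0.35564036],
       [-0.99961345, -0.02775233, -0.00166237,  0.01857134],
       [-0.00437436,  0.0979487 ,  0.99518185,  1.15601827],
       [ 0.        ,  0.        ,  0.        ,  1.        ]])}
{'camera_matrix': array([[591.83333704,   0.        , 319.18360965],
       [  0.        , 591.83333704, 236.32779889],
       [  0.        ,   0.        ,   1.        ]]), 'T': array([[ 3.14698992e-01, -8.06994118e-01,  4.99724962e-01,
         1.24474090e+00],
       [ 9.49191516e-01,  2.67609430e-01, -1.65591843e-01,
        -2.41848028e-01],
       [-9.94692018e-05,  5.26446280e-01,  8.50208389e-01,
         1.42275928e+00],
       [ 0.00000000e+00,  0.00000000e+00,  0.00000000e+00,
         1.00000000e+00]])}
{'camera_matrix': array([[358.26373088,   0.        , 310.91019494],
       [  0.        , 358.26373088, 248.58439773],
       [  0.        ,   0.     
[... 267 characters left out ...]
        ]])}
{'time_s': 0.1, 'joint_pos': array([ 1.02489841e+00,  8.78811534e-02,  1.37210983e+00, -6.84508773e-06,
        1.68358324e+00, -1.03127025e-01]), 'joint_vel': array([-1.05218346e-03, -1.48324492e-03, -1.55529153e-03, -2.09795679e-04,
        1.96876671e-03, -2.34202921e-05]), 'effort': array([ 2.28820521e-03, -3.53013611e+01, -3.14219856e+01, -1.97996296e-04,
        7.98189605e-03, -3.60550757e-05]), 'ee_pos': array([0.23543285, 0.49657215, 0.23025273]), 'tcp_rot': array([-6.89699071e-01, -3.06430774e+00,  2.95299812e-03]), 'wrist_force': array([ 0.21829091, -0.72935632, -0.22732994]), 'moment': array([-0.02079085, -0.0178791 , -0.02191134]), 'finger_gap': 0.08529917554230564}
```

View pics/top0.png

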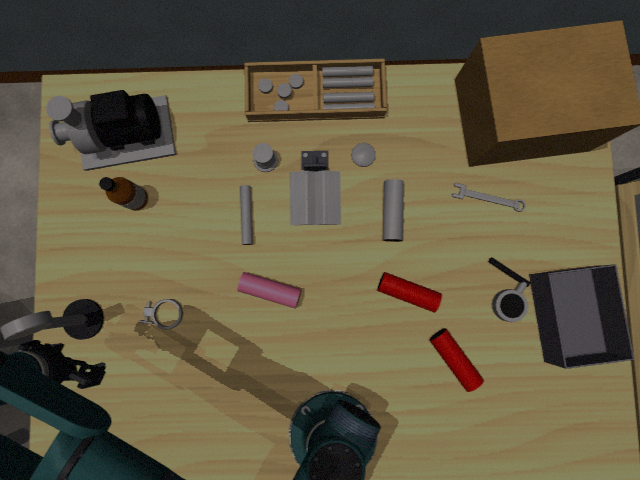

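View pics/sc0.png

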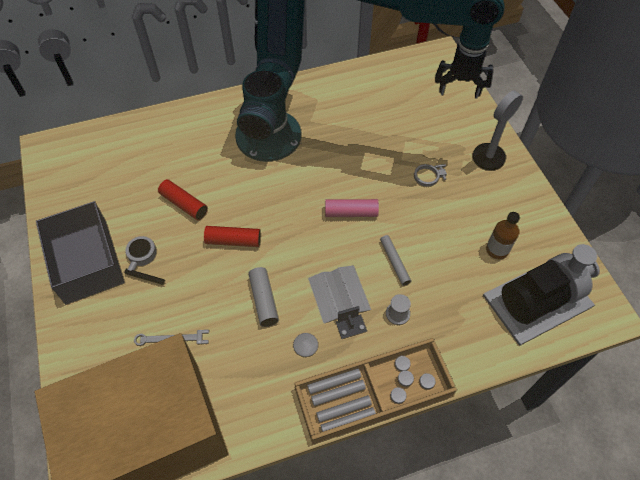

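The top view shows the cradle at about (316,197), with the end stop at (315,160). Things that could be mistaken for the stub are thick grey tube (393,210), thin grey tube (247,215), pink (270,289), red (410,292) and (457,360), and the tray tubes (348,85). I choose the thick grey tube at (393,210), right of the cradle, and will check it in a close crop.

```bash
python3 -c "
import cv2
im=cv2.imread('pics/top0_raw.png')[140:250,230:420];cv2.imwrite('pics/c1.png',cv2.resize(im,None,fx=4,fy=4,interpolation=cv2.INTER_CUBIC))"
```

```text
(no output)
```

View pics/c1.png

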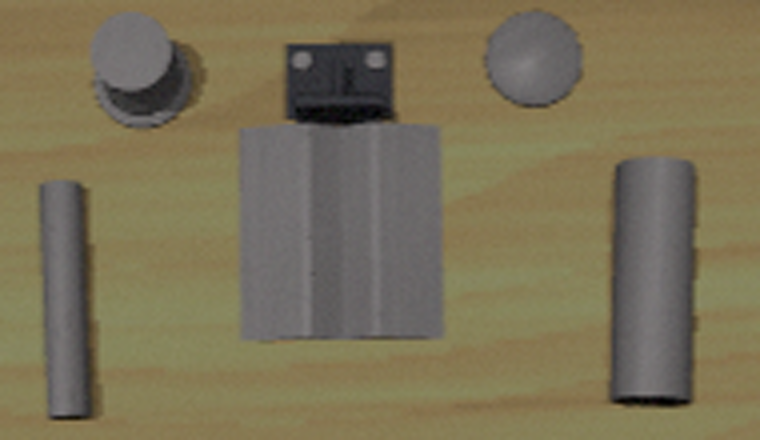

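The crop confirms it: a plain thick grey tube, far end at about crop (655,160) and near end at about (652,402). The cradle's bench corners are at (241,339), (443,337), (241,128) and (441,126).

```bash
cat > loc.py <<'E'
from h import *
def cr(u,v,z): return onz('top',230+u/4,140+v/4,z)
if __name__=='__main__':
    P=[cr(241,339,0),cr(443,337,0),cr(241,128,0),cr(441,126,0)]
    for p in P:print('corner',p.round(4))
    n=(P[0]+P[1])/2;f=(P[2]+P[3])/2
    print('len',np.linalg.norm(f-n),'w',np.linalg.norm(P[0]-P[1]),'yaw',np.arctan2((f-n)[1],(f-n)[0]))
    v=(f-n)/np.linalg.norm(f-n);o=(n+f)/2+v*.01;print('origin',o)
    a=(cr(616,162,.0255)+cr(694,162,.0255))/2;b=(cr(611,401,.0255)+cr(691,401,.0255))/2
    for nm,p in(('far',a),('near',b)):print(nm,p.round(4))
    print('stub len',np.linalg.norm(a-b),'yaw',np.arctan2((a-b)[1],(a-b)[0]))
    # depth based
    for cam,fn in(('top','top0'),('scene','sc0')):
        D=np.load(f'pics/{fn}.npy');c=r.calibration(cam);K=c['camera_matrix'];T=c['T']
        v_,u_=np.mgrid[0:480,0:640];X=np.stack([(u_-K[0,2])/K[0,0]*D,-(v_-K[1,2])/K[1,1]*D,-D],-1)@T[:3,:3].T+T[:3,3]
        X=X[D>0];
        m=(np.abs(X[:,0]-(a+b)[0]/2)<.12)&(np.abs(X[:,1]-(a+b)[1]/2)<.06);q=X[m];print(cam,'bench z',np.median(q[q[:,2]<.01,2]),'top z',np.percentile(q[:,2],99))
        t=q[q[:,2]>.042];L=np.polyfit(t[:,0],t[:,1],1);s=q[q[:,2]>.03]
        print(' ridge line',L,'x range',np.percentile(s[:,0],[.5,99.5]),len(t))
        # stop plate
        q=X[(np.abs(X[:,0]-f[0])<.05)&(np.abs(X[:,1]-f[1])<.05)&(X[:,2]>.035)];print(' plate',q.min(0),q.max(0))
E
python3 loc.py
```

```text
corner [0.5252 0.0934 0.    ]
corner [ 0.5228 -0.0367  0.    ]
corner [0.6639 0.0904 0.    ]
corner [ 0.6615 -0.0398  0.    ]
len 0.13873371638324875 w 0.13006866913061066 yaw -0.02198122675887502
origin [0.60337409 0.02660552 0.        ]
far [ 0.6275 -0.1737  0.0255]
near [ 0.475  -0.1645  0.0255]
stub len 0.15281352370322798 yaw -0.059978880101795896
top bench z 0.0006083563209543508 top z 0.05345967965171587
 ridge line [-0.05427734 -0.13723619] x range [0.47557008 0.62573502] 931
 plate [6.62723280e-01 1.36789009e-04 3.53555336e-02] [0.67083075 0.05305391 0.05434694]
scene bench z -0.00048533793796545766 top z 0.05369390943503833
 ridge line [-0.05704197 -0.13567003] x range [0.47749644 0.62888848] 739
 plate [ 6.63495047e-01 -6.58554801e-04  3.52403427e-02] [0.67632446 0.05554611 0.05570857]
```

```bash
python3 -m pendant '[[[0,0,0,0,0,1,0],[0,0,0,0,0,1,0],[0,0,0,0,0,1,0],[0,0,0,0,0,1,0],[0,0,0,0,0,1,0],[0,0,0,0,0,1,0],[0,0,0,0,0,1,0],[0,0,0,0,0,1,0],[0,0,0,0,0,1,0],[0,0,0,0,0,1,0]]]'
python3 -m pendant '[[[0,0,0,0,0,1,0],[0,0,0,0,0,1,0],[0,0,0,0,0,1,0],[0,0,0,0,0,1,0],[0,0,0,0,0,1,0],[0,0,0,0,0,1,0],[0,0,0,0,0,0.8,0],[0,0,0,0,0,0,0]]]'
cat > st.py <<'E'
from h import *
import sys
s=r.get_state();M=R.from_rotvec(s['tcp_rot']).as_matrix();p=s['ee_pos']
print('t',s['time_s'],'p',p.round(4),'yaw toolx',np.degrees(np.arctan2(M[1,0],M[0,0])).round(2),'z',M[:,2].round(3),'q',s['joint_pos'].round(2),'F',s['wrist_force'].round(2),'gap',round(s['finger_gap'],4))
if len(sys.argv)>3: print('units',(M.T@(np.array(sys.argv[1:4],float)-p)/.05).round(2))
E
python3 st.py .5515 -.235 .20
```

```text
time_s: 1.35
ee_pos: [0.2355, 0.4967, 0.2306]
tcp_rot: [1.7, 2.642, -0.002]
wrist_force: [-0.1, 0.6, 0.2]
finger_gap: 0.0853
time_s: 2.35
ee_pos: [0.2355, 0.4967, 0.2307]
tcp_rot: [2.27, 2.172, -0.002]
wrist_force: [0.7, 0.2, -0.2]
finger_gap: 0.0857
t 2.35 p [0.2355 0.4967 0.2307] yaw toolx 87.47 z [-0.001 -0.001 -1.   ] q [ 1.02  0.09  1.37 -0.    1.68  1.07] F [ 0.66  0.18 -0.19] gap 0.0857
units [-14.34   6.96   0.62]
```

```bash
python3 -m pendant '[[[-0.95,0.46,0,0,0,0,0],[-0.95,0.46,0,0,0,0,0],[-0.95,0.46,0,0,0,0,0],[-0.95,0.46,0,0,0,0,0],[-0.95,0.46,0,0,0,0,0],[-0.95,0.46,0,0,0,0,0],[-0.95,0.46,0,0,0,0,0],[-0.95,0.46,0,0,0,0,0]]]'
python3 -m pendant '[[[-0.95,0.46,0,0,0,0,0],[-0.95,0.46,0,0,0,0,0],[-0.95,0.46,0,0,0,0,0],[-0.95,0.46,0,0,0,0,0],[-0.95,0.46,0.1,0,0,0,0],[-0.95,0.46,0.2,0,0,0,0],[-0.9,0.46,0.2,0,0,0,0],[0,0,0,0,0,0,0],[0,0,0,0,0,0,0]]]'
python3 st.py .5515 -.235 .007
python3 -c "
from h import *
save('wrist','w1');save('top','top1',(300,100,500,250),4)"
```

```text
time_s: 3.35
ee_pos: [0.4027, 0.1075, 0.2313]
tcp_rot: [2.269, 2.172, 0.001]
wrist_force: [0.9, 0.7, 0.3]
finger_gap: 0.0852
time_s: 4.47
ee_pos: [0.5482, -0.2273, 0.2059]
tcp_rot: [-2.269, -2.17, -0.0]
wrist_force: [0.3, 0.3, -0.7]
finger_gap: 0.0851
t 4.475 p [ 0.5482 -0.2273  0.2059] yaw toolx 87.45 z [-0.001  0.001 -1.   ] q [-0.49  0.19  1.3   0.    1.65 -0.44] F [ 0.34  0.29 -0.69] gap 0.0851
units [-0.15  0.08  3.98]
```

View pics/w1.png

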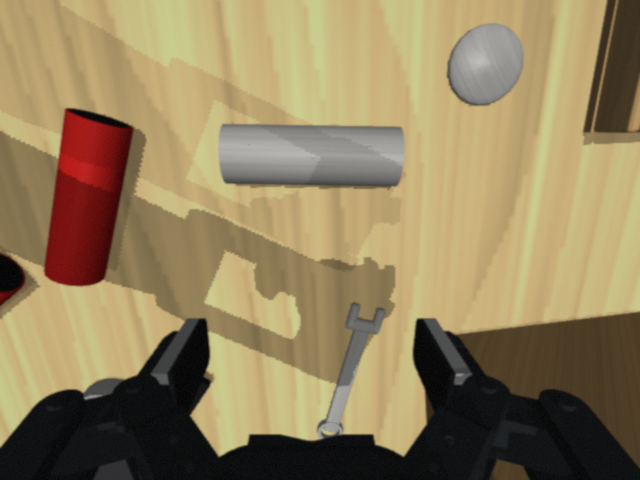

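The wrist view shows the stub at (220–403, 125–187), well centred between the fingers. The wrench's jaw at (365,310) is the nearest obstacle, so I'll check its clearance before descending.

```bash
python3 -c "
from h import *
print(onz('top',452,190,0.005),onz('top',455,183,0.005),onz('top',378,283,0.05),onz('top',490,262,.03))
s=r.get_state();M=R.from_rotvec(s['tcp_rot']).as_matrix();c=r.calibration('wrist');K=c['camera_matrix'];H=c['hand_eye']
def w(u,v,z):
  o=s['ee_pos']+M@H[:3,3];d=M@(H[:3,:3]@np.array([(u-K[0,2])/K[0,0],-(v-K[1,2])/K[1,1],-1]));return o+d*(z-o[2])/d[2]
for q in((352,305,.005),(383,310,.005),(220,155,.05),(403,155,.05),(312,187,.0255)):print(w(*q).round(4))
"
```

```text
[ 0.60322998 -0.32618427  0.005     ] [ 0.62138608 -0.3349563   0.005     ] [ 0.36894094 -0.1201705   0.05      ] [ 0.41348324 -0.40271837  0.03      ]
[ 0.589  -0.3279  0.005 ]
[ 0.6225 -0.3355  0.005 ]
[ 0.4779 -0.1632  0.05  ]
[ 0.6268 -0.1699  0.05  ]
[ 0.5516 -0.1963  0.0255]
```

```bash
python3 -m pendant '[[[0,0.06,0.9,0,0,0,0],[0,0,0.9,0,0,0,0],[0,0,0.9,0,0,0,0],[0,0,0.7,0,0,0,0],[0,0,0.4,0,0,0,0],[0,0,0.2,0,0,0,0],[0,0,0,0,0,0,0],[0,0,0,0,0,0,0]]]'
python3 st.py
python3 -m pendant '[[[0.15,0,0,0,0,0,0],[0.15,0,0,0,0,0,0],[0.15,0,0,0,0,0,0],[0.12,0,0,0,0,0,0],[0.12,0,0,0,0,-0.05,0],[0.12,0,0,0,0,-0.05,0],[0.12,0,0,0,0,-0.05,0],[0.12,0,0,0,0,-0.05,0],[0.12,0,0,0,0,-0.05,0],[0.12,0,0,0,0,-0.05,0]]]'
python3 st.py
python3 -c "
from h import *
save('top','top2',(300,100,460,220),4);save('scene','sc2',(180,200,420,380),3)"
```

```text
time_s: 5.58
ee_pos: [0.5525, -0.2281, 0.0081]
tcp_rot: [2.268, 2.17, 0.002]
wrist_force: [-0.2, -0.3, 0.8]
finger_gap: 0.0854
t 5.575 p [ 0.5525 -0.2281  0.0081] yaw toolx 87.46 z [ 0.003 -0.001 -1.   ] q [-0.49  0.33  1.54  0.    1.27 -0.44] F [-0.18 -0.33  0.84] gap 0.0854
time_s: 6.82
ee_pos: [0.554, -0.1631, 0.0063]
tcp_rot: [-2.248, -2.195, -0.0]
wrist_force: [0.6, -0.4, -0.5]
finger_gap: 0.0858
t 6.825 p [ 0.554  -0.1631  0.0063] yaw toolx 88.64 z [-0.  0. -1.] q [-0.38  0.3   1.59  0.    1.25 -0.36] F [ 0.57 -0.38 -0.53] gap 0.0858
```

View pics/sc2.png

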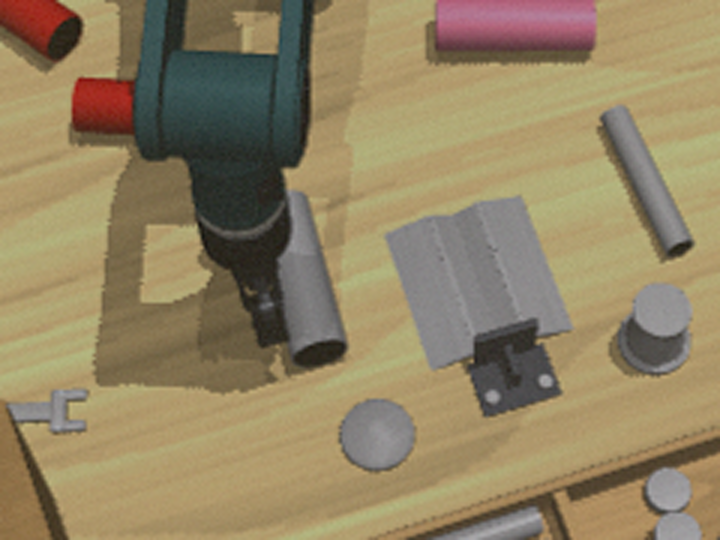

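The stub (end at crop (320,345)) has rolled towards the cradle, with the fingers behind it. I'll continue.

```bash
cat > trk.py <<'E'
from h import *
def cloud(cam):
    D=r.get_image(cam)[1];c=r.calibration(cam);K=c['camera_matrix']
    if 'T' in c:T=c['T']
    else:
        s=r.get_state();A=np.eye(4);A[:3,:3]=R.from_rotvec(s['tcp_rot']).as_matrix();A[:3,3]=s['ee_pos'];T=A@c['hand_eye']
    v,u=np.mgrid[0:480,0:640];X=np.stack([(u-K[0,2])/K[0,0]*D,-(v-K[1,2])/K[1,1]*D,-D],-1)@T[:3,:3].T+T[:3,3]
    return X[(D>0)&(D<3)]
if __name__=='__main__':
  y0=r.get_state()['ee_pos'][1]
  for cam in('top','wrist'):
    X=cloud(cam)
    q=X[(X[:,0]>.46)&(X[:,0]<.66)&(X[:,1]>y0+.014)&(X[:,1]<.08)&(X[:,2]>.03)&(X[:,2]<.075)]
    if len(q)<30: print(cam,'few',len(q));continue
    zt=np.percentile(q[:,2],97);t=q[q[:,2]>zt-.004];L=np.polyfit(t[:,0],t[:,1],1)
    print(cam,len(q),'ztop',zt.round(4),'y at .56',np.polyval(L,.56).round(4),'slope',L[0].round(3),'x',np.percentile(q[:,0],[1,99]).round(4),'y',np.percentile(q[:,1],[1,99]).round(4))
E
python3 trk.py
python3 -m pendant '[[[0.12,0,0,0,0,0,0],[0.12,0,0,0,0,0,0],[0.12,0,0,0,0,0,0],[0.12,0,0,0,0,0,0],[0.12,0,0,0,0,0,0],[0.12,0,0,0,0,0,0],[0.12,0,0,0,0,0,0],[0.12,0,0,0,0,0,0],[0.12,0,0,0,0,0,0],[0.12,0,0,0,0,0,0]]]'
python3 st.py;python3 trk.py
```

```text
top 551 ztop 0.0535 y at .56 -0.1217 slope 0.02 x [0.4944 0.6275] y [-0.1436 -0.0954]
wrist 69244 ztop 0.0521 y at .56 -0.1194 slope -0.051 x [0.4804 0.6271] y [-0.1403 -0.0939]
time_s: 8.28
ee_pos: [0.5555, -0.1031, 0.0063]
tcp_rot: [2.248, 2.195, 0.0]
wrist_force: [0.5, -0.8, 0.9]
finger_gap: 0.0855
t 8.275 p [ 0.5555 -0.1031  0.0063] yaw toolx 88.63 z [ 0.  0. -1.] q [-0.28  0.27  1.62  0.    1.25 -0.26] F [ 0.46 -0.76  0.91] gap 0.0855
top 470 ztop 0.0535 y at .56 -0.0682 slope -0.011 x [0.4827 0.629 ] y [-0.0885 -0.0418]
wrist 67249 ztop 0.0521 y at .56 -0.0637 slope -0.04 x [0.4827 0.6296] y [-0.0851 -0.0386]
```

```bash
python3 -m pendant '[[[0.12,0,0,0,0,0,0],[0.12,0,0,0,0,0,0],[0.12,0,0,0,0,0,0],[0.12,0,0,0,0,0,0],[0.12,0,0,0,0,0,0],[0.12,0,0,0,0,0,0],[0.12,0,0,0,0,0,0],[0.12,0,0,0,0,0,0],[0.12,0,0,0,0,0,0],[0.1,0,0,0,0,0,0]]]'
python3 st.py;python3 trk.py
```

```text
time_s: 9.62
ee_pos: [0.558, -0.0464, 0.0077]
tcp_rot: [2.244, 2.191, -0.002]
wrist_force: [-0.1, -6.3, 3.8]
finger_gap: 0.0853
t 9.625 p [ 0.558  -0.0464  0.0077] yaw toolx 88.62 z [ 0.003 -0.004 -1.   ] q [-0.18  0.26  1.64 -0.    1.24 -0.16] F [-0.12 -6.3   3.81] gap 0.0853
top 506 ztop 0.0624 y at .56 -0.0091 slope 0.004 x [0.4821 0.5896] y [-0.032   0.0103]
wrist 78096 ztop 0.0611 y at .56 -0.0088 slope -0.015 x [0.4845 0.6314] y [-0.0306  0.0158]
```

```bash
python3 -m pendant '[[[0.08,0,-0.01,0,0,0,0],[0.08,0,-0.01,0,0,0,0],[0.08,0,-0.01,0,0,0,0],[0.08,0,-0.01,0,0,0,0],[0.06,0,0,0,0,0,0],[0,0,0,0,0,0,0]]]'
python3 st.py;python3 trk.py
```

```text
time_s: 10.48
ee_pos: [0.5569, -0.0248, 0.0078]
tcp_rot: [-2.246, -2.195, 0.0]
wrist_force: [-0.2, 0.7, 0.2]
finger_gap: 0.0856
t 10.475 p [ 0.5569 -0.0248  0.0078] yaw toolx 88.67 z [-0.001  0.001 -1.   ] q [-0.15  0.25  1.64  0.    1.25 -0.12] F [-0.2   0.71  0.19] gap 0.0856
top 442 ztop 0.059 y at .56 0.0223 slope -0.065 x [0.4839 0.6321] y [0.0085 0.056 ]
wrist 78533 ztop 0.0568 y at .56 0.0273 slope -0.018 x [0.4861 0.6331] y [0.0057 0.0515]
```

```bash
python3 -m pendant '[[[-0.3,0,0,0,0,0,0],[-0.3,0,-0.5,0,0,0,0],[0,0,-0.9,0,0,0,0],[0,-0.3,-0.9,0,0,0,0.5],[0.5,-0.7,-0.3,0,0,1,1],[0.5,-0.7,0,0,0,0,1],[0.5,-0.7,0,0,0,0,1],[0,0,0,0,0,1,1],[0,0,0,0,0,1,1],[0,0,0,0,0,1,1]]]'
python3 -m pendant '[[[0,0,0,0,0,1,1],[0,0,0,0,0,1,1],[0,0,0,0,0,1,1],[0,0,0,0,0,1,1],[0,0,0,0,0,1,1],[0,0,0,0,0,1,1],[0,0,0,0,0,1,1],[0,0,0,0,0,1,1],[0,0,0,0,0,1,1],[0,0,0,0,0,1,1]]]'
python3 -m pendant '[[[0,0,0,0,0,1,1],[0,0,0,0,0,1,1],[0,0,0,0,0,1,1],[0,0,0,0,0,1,1],[0,0,0,0,0,1,1],[0,0,0,0,0,1,1],[0,0,0,0,0,1,1],[0,0,0,0,0,1,1],[0,0,0,0,0,0.5,1],[0,0,0,0,0,0,1]]]'
python3 st.py .445 .029 .012
python3 -c "
from trk import *
for cam in('top','scene','wrist'):
    X=cloud(cam);q=X[(X[:,0]>.465)&(X[:,0]<.658)&(abs(X[:,1]-.03)<.035)&(X[:,2]>.03)&(X[:,2]<.07)]
    zt=np.percentile(q[:,2],95);t=q[q[:,2]>zt-.005];L=np.polyfit(t[:,0],t[:,1],1)
    print(cam,len(q),zt,np.polyval(L,.56),L[0],np.percentile(q[:,0],[.5,99.5]))
save('wrist','w3');save('top','top3',(220,120,420,270),4)"
```

```text
time_s: 11.82
ee_pos: [0.4422, 0.0262, 0.1385]
tcp_rot: [2.534, 1.857, 0.0]
wrist_force: [-0.1, -0.3, 0.9]
finger_gap: -0.0001
time_s: 13.08
ee_pos: [0.4423, 0.026, 0.1384]
tcp_rot: [3.016, 0.878, 0.0]
wrist_force: [0.3, 0.5, -0.5]
finger_gap: -0.0002
time_s: 14.32
ee_pos: [0.4423, 0.0266, 0.1383]
tcp_rot: [3.141, -0.038, 0.0]
wrist_force: [-0.3, 0.4, 0.2]
finger_gap: -0.0005
t 14.325 p [0.4423 0.0266 0.1383] yaw toolx -1.38 z [ 0. -0. -1.] q [-0.07 -0.12  1.76 -0.    1.5   1.53] F [-0.32  0.35  0.24] gap -0.0005
units [ 0.05 -0.05  2.53]
top 598 0.056911990908516466 0.027804869944893455 -0.008781113907442453 [0.55704948 0.63388156]
scene 1019 0.05673980650340678 0.028976853004710736 -0.017887174270907698 [0.48610312 0.63725115]
wrist 15118 0.05595371548218886 0.02796728533905707 -0.01526117504849592 [0.48564801 0.59256625]
```

View pics/w3.png

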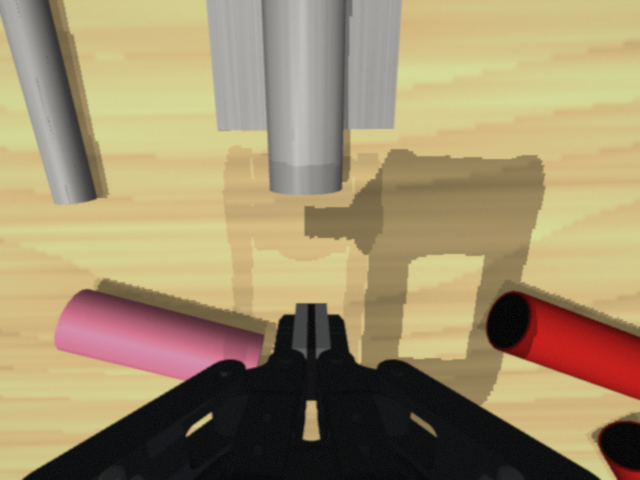

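The stub lies in the V, its near end at (307,190) in the wrist view. The fingers are shut behind it, and the pink tube is to the left, below the level of the gripper body. Next I descend and push.

```bash
python3 -m pendant '[[[0.3,-0.06,0.7,0,0,0,1],[0,0,0.7,0,0,0,1],[0,0,0.6,0,0,0,1],[0,0,0.4,0,0,0,1],[0,0,0.13,0,0,0,1],[0,0,0,0,0,0,1]]]'
python3 st.py
python3 -m pendant '[[[0.1,0,0,0,0,0,1],[0.1,0,0,0,0,0,1],[0.1,0,0,0,0,0,1],[0.1,0,0,0,0,0,1],[0.1,0,0,0,0,0,1],[0.1,0,0,0,0,0,1]]]'
python3 st.py
cat > t2.py <<'E'
from trk import *
for cam in('top','scene','wrist'):
    X=cloud(cam);q=X[(X[:,0]>.475)&(X[:,0]<.658)&(abs(X[:,1]-.03)<.035)&(X[:,2]>.03)&(X[:,2]<.06)]
    if len(q)<50: print(cam,'few');continue
    zt=np.percentile(q[:,2],95);t=q[q[:,2]>zt-.005];L=np.polyfit(t[:,0],t[:,1],1)
    print(cam,len(q),zt.round(4),np.polyval(L,.56).round(4),L[0].round(3),np.percentile(q[:,0],[.5,99.5]).round(4))
E
python3 t2.py
```

```text
time_s: 15.32
ee_pos: [0.4574, 0.0297, 0.0119]
tcp_rot: [-3.141, 0.037, 0.0]
wrist_force: [-0.2, 1.3, 0.7]
finger_gap: -0.0003
t 15.325 p [0.4574 0.0297 0.0119] yaw toolx -1.36 z [-0.  0. -1.] q [-0.06  0.04  1.88  0.    1.22  1.54] F [-0.24  1.28  0.65] gap -0.0003
time_s: 16.08
ee_pos: [0.4873, 0.0291, 0.0118]
tcp_rot: [-3.141, 0.037, 0.001]
wrist_force: [-4.6, 0.4, 2.8]
finger_gap: -0.0001
t 16.075 p [0.4873 0.0291 0.0118] yaw toolx -1.36 z [-0.001  0.    -1.   ] q [-0.06  0.11  1.81  0.    1.23  1.54] F [-4.62  0.42  2.79] gap -0.0001
top 482 0.0569 0.0287 -0.016 [0.5872 0.649 ]
scene 1052 0.0571 0.0286 -0.016 [0.4942 0.6539]
wrist 53981 0.0562 0.0276 -0.012 [0.4866 0.6017]
```

```bash
python3 -m pendant '[[[0.06,0,0,0,0,0,1],[0.06,0,0,0,0,0,1],[0.06,0,0,0,0,0,1],[0.05,0,0,0,0,0,1]]]'
python3 -m pendant '[[[0.03,0,0,0,0,0,1],[0.03,0,0,0,0,0,1]]]'
python3 t2.py
```

```text
time_s: 16.73
ee_pos: [0.4989, 0.0287, 0.0118]
tcp_rot: [-3.141, 0.038, 0.0]
wrist_force: [-4.7, 1.4, 2.3]
finger_gap: 0.0001
time_s: 16.98
ee_pos: [0.5015, 0.0287, 0.0117]
tcp_rot: [-3.141, 0.037, 0.002]
wrist_force: [-8.7, 1.2, 5.5]
finger_gap: 0.0001
top 399 0.0564 0.0267 -0.0 [0.6069 0.6576]
scene 963 0.0572 0.0292 -0.025 [0.5036 0.6573]
wrist 54218 0.0561 0.0276 -0.012 [0.4997 0.6149]
```

```bash
python3 -m pendant '[[[0.03,0,0,0,0,0,1],[0.03,0,0,0,0,0,1],[0,0,0,0,0,0,1]]]'; python3 st.py
```

```text
time_s: 17.5
ee_pos: [0.5012, 0.0287, 0.0114]
tcp_rot: [-3.141, 0.037, 0.014]
wrist_force: [-14.4, 0.5, 9.1]
finger_gap: 0.0005
t 17.5 p [0.5012 0.0287 0.0114] yaw toolx -1.35 z [-0.009  0.    -1.   ] q [-0.06  0.14  1.77 -0.    1.24  1.54] F [-14.4    0.47   9.1 ] gap 0.0005
```

The force rose from 4.7 to 14 N while the tip stopped at x = 0.501, so the stub is against the stop. Now I back off and check.

```bash
python3 -m pendant '[[[-0.1,0,0,0,0,0,1],[-0.3,0,0,0,0,0,1],[-0.4,0,0,0,0,0,1],[-0.2,0,-0.5,0,0,0,1],[0,0,-0.9,0,0,0,1],[0,0,-0.9,0,0,0,1],[-0.5,0,-0.5,0,0,0,1],[0,0,0,0,0,0,1],[0,0,0,0,0,0,1]]]'; python3 st.py; python3 t2.py; python3 -c "
from h import *
save('scene','sc5',(240,220,440,370),4);save('top','top5',(220,120,420,270),4)"
```

```text
time_s: 18.62
ee_pos: [0.4296, 0.0302, 0.1508]
tcp_rot: [3.141, -0.038, -0.0]
wrist_force: [-0.3, -0.6, -0.1]
finger_gap: 0.0
t 18.625 p [0.4296 0.0302 0.1508] yaw toolx -1.38 z [-0. -0. -1.] q [-0.06 -0.15  1.76 -0.    1.53  1.53] F [-0.33 -0.59 -0.1 ] gap 0.0
top 924 0.0568 0.0279 -0.009 [0.5397 0.6571]
scene 932 0.0568 0.0288 -0.011 [0.5153 0.6575]
wrist 9582 0.056 0.0279 -0.014 [0.5142 0.5832]
```

View pics/sc5.png

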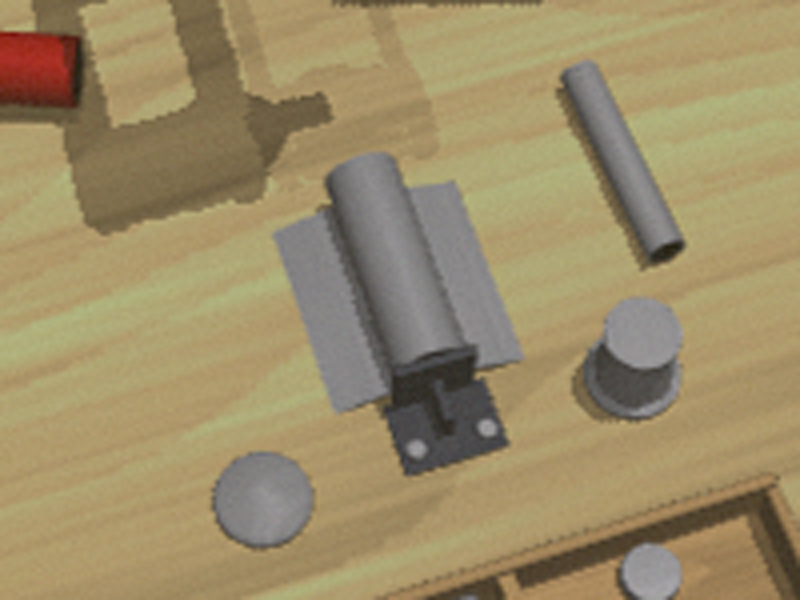

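View pics/top5.png

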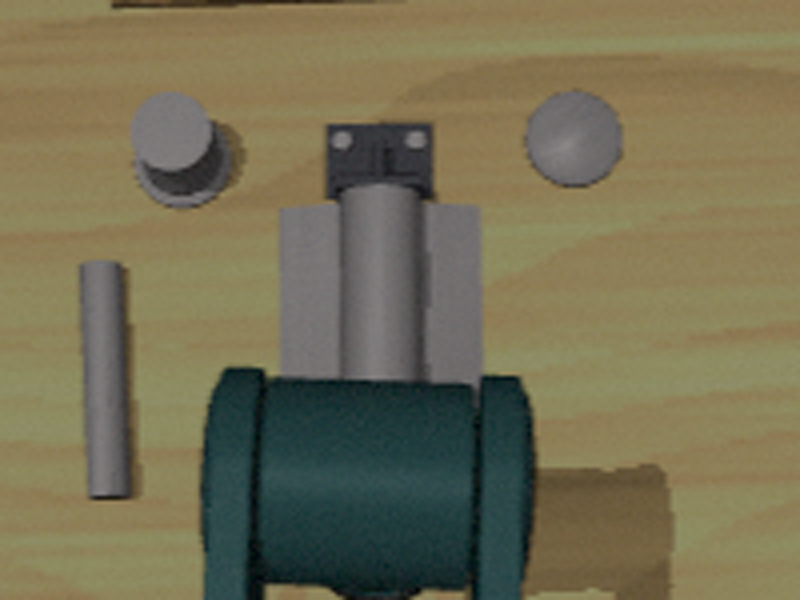

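Both views show the stub in the V with its far end at the stop plate (scene crop (430,355)). The thin stub, reducer and end cap are where they were. The near end measures x ≈ 0.514, a 10 mm overhang as expected.

```bash
python3 -c "
from h import *
print(r.sign_off())"
```

```text
the job is handed in; nothing more can be done
None
```

I rolled the thick stub from the right-hand side over the ramp and into the V, using the backs of the open fingers. Then I pushed its near end with the shut fingertips until it met the end stop, and handed the job in at about 19 s of the 58 s allowed.

- **Against the stop:** The push force rose from about 5 N to 14 N while the fingertips stopped advancing. After backing off, the near end was at x ≈ 0.514–0.515 m. That overhangs the cradle's near edge by about 10 mm, as it should with the stub home.
- **In the V:** The stub is centred within about 1–2 mm and in line within about 0.015 rad. Its top measured 56–57 mm against 54.5 mm expected. The depth readings were 1–2.5 mm high on the open bench too, so I put this down to camera bias.
- **Other things on the bench:** The thin stub, reducer and end cap look unmoved in the last pictures. I did not re-measure the clamp, valve, bottle or wrench; the arm was not near them at bench height.
- **Disagreement:** While the fingers were hiding part of the stub, the top camera's line fits were off in slope by up to about 0.07 rad. I relied on the wrist and scene cameras there. At the end all three agreed.

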